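# Refit the grill plate on the countertop griddle

### The arm

A 7-joint arm with a two-finger parallel gripper is mounted at the origin on the work surface. World frame = base frame: x ahead of the robot, y to its left, z up, the work surface at z = 0. Lengths are in m, angles in rad, forces in N, time in s.
With the tool pointing down it reaches from about 0.35 to 0.9 m from the base axis. Payload 8.1 kg.
Tool frame: the origin (TCP) lies between the finger pads; the fingertips stand 14 mm ahead of it and the grasp point (between the pads) lies 5 mm behind it; z points along the fingers, y is the line along which they close (so a half turn about z gives the same grasp; the last joint's range is limited). The gripper opens to 85 mm and grips with 20 to 120 N. Pads are 22 mm wide; open, the fingers measure 114 mm over their backs; the gripper's body (76 mm by 85 mm) begins 54 mm behind the grasp point. The pads swing forward as they close: fully open they stand 13 mm farther back than shut.
Start: joints at [-1.254, 0.434, 0.025, 1.573, -0.012, 1.134, -0.075], TCP at [0.255, 0.571, 0.245] pointing down, gripper open.
Joint ranges: [-2.62, 2.62], [-0.44, 2.09], [-1.27, 1.32], [0.08, 2.57], [-1.32, 4.46], [0.12, 2], [-2.74, 2.74]. Speed limits (rad/s): [2.22, 2.22, 3.01, 3.01, 3.14, 3.14, 3.14].

### API

Orientations are given as a 3x3 rotation matrix whose columns are the frame's x, y, z axes.
In Python, from workcell import r gives the robot as it stands.
- The arm moves only by the tool send_rows, never from a script. Its argument "increments" is a list of rows, each a list of 3 entries, a list of its own where there are three numbers: the shift along the tool's x, y, z in units of 500 mm (1.0 is 500 mm), then the turn, a rotation vector about the tool's x, y, z in units of pi rad (1.0 is pi rad), then the opening, from 0 (shut) to 1 (fully open). A call has 1 to 12 rows; each row is the pose to reach, as a shift and turn from the pose commanded when the call began, along the tool's axes at that moment, turning the shorter way round; what a row does not reach only later rows make up. A row lasts 1/10 s, in which the tool goes at most 50 mm and 8.59 degrees, less where a joint would pass 70% of its speed; a pose out of reach is approached as far as the arm can. A call with a number of a shift or a turn outside -1 to 1 is refused whole. A call with a gripper value outside its range is refused whole. The fingers move at their own pace and stop on an object; "squeeze" is the grip in N (left out, the last holds). Time passes only in rows, so rows that repeat a pose let the fingers close. It gives the time, the measured TCP pose, the force, the opening and the grip force at its end, in the units of the state.
- r.observe(): the state, without advancing time (a new reading comes with each control period).
- r.camera(name): name is "scene" or "top"; returns the picture (400x640x3 uint8, red, green, blue); there is no depth.
- r.camera_info(name): a dict with "K" (3x3 intrinsics, pixels), "world_to_cam" (4x4, takes a point from world to camera coordinates). Camera axes: x right, y up, looking along -z (the intrinsics and any distortion apply to the point x, -y, -z); pixel columns grow to the right and rows downward; lengths in m; the calibration is good to about 2 mm. A picture is of the moment at which its call begins. camera_info takes no time and is no camera call.
- r.sign_off(): hands the job in; it is judged then, once.
The state is a dict: "clock": time; "qpos": joint angles; "qd": joint speeds; "effort": joint torques, N m; "ee_pos": TCP position; "eef_rot": TCP orientation; "force": force on the tool from outside, world axes, zero at the start; "moment": the same for the moment, N m; "gripper_width": finger opening in m; "grasp_force": force on a finger pad.
Only numpy, scipy, OpenCV 4.12 (cv2) and the standard library are available. Lean on these libraries where they do the work, as an engineer would, in place of code of your own. Each camera call takes 0.05 s, during which the arm holds its last target. There are 200 camera calls.

### The job

Get the griddle ready for service: first move the steel shaker that was left on its seat and stand it upright in the blue tray. Then take the ribbed grill plate by its wooden handle and lower it, without dropping it, over the two brass pins of the griddle until it lies flush on the seat, and let go. The pins can stand a little to either side along their groove, so feel for them; leave the other things on the counter where they are.

Things in the scene. Friction and masses are not known exactly. Their poses are not given: they have to be found in the camera images.
- griddle: Fixed steel countertop griddle housing, 200 (its x) x 280 (its y) x 60 mm high, knobs on its -x side. Origin: centre of its underside, on the counter; z up. Its flat top is the seat. Two brass pins, 10 mm diameter, 16 mm tall above the seat, tips chamfered about 1 mm, stand 150 mm apart in the black groove that runs along y at x = 0.
- griddle_seat (a point): Centre of the griddle seat, 60 mm above the counter; axes as the griddle. The pins stand rigidly at x = 0, y = d - 75 and d + 75 mm from here: their bar is clamped somewhere along the groove, d between -13 and +13 mm, which is not reported: look or feel for it.
- plate: Loose ribbed dark steel grill plate, 130 (x) x 180 (y) x 12 mm, 0.6 to 0.9 kg, flat on the counter. Origin: centre of its underside; z up. Two 12.4 mm through holes at x = 0, y = -75 and +75 mm. Wooden handle bar along y over the middle: 16 wide x 90 long x 18 mm high, centre 57 mm above the underside, on 10 mm posts at y = -36 and +36 mm. Fits either way round.
- plate_grip (a point): Centre of the plate's handle bar, 57 mm above the plate's underside; axes as the plate's.
- shaker: Loose round steel shaker, 44 mm diameter (47 mm at the cap, 63 to 68 mm up), 80 mm tall, 0.15 kg, standing on the griddle seat at the start. Origin: centre of its underside; z up.
- tray: Fixed blue plastic tray, 140 x 140 mm, 22 mm high, walls and floor 4 mm, empty. Origin: centre of its underside, on the counter; it lies left or right of the griddle, with the plate on the other side.
- squeeze_bottle: Bystander: green squeeze bottle, 56 mm diameter, 165 mm tall. Origin: centre of its underside.
- pepper_mill: Bystander: dark wooden pepper mill, 54 mm diameter, 150 mm tall. Origin: centre of its underside.
- ramekin: Bystander: white ramekin, 72 mm diameter, 42 mm tall. Origin: centre of its underside.
- sauce_bowl: Bystander: terracotta bowl, 100 mm diameter, 42 mm tall. Origin: centre of its underside.
- spatula: Bystander: spatula lying beyond the griddle. Origin: underside, along the tool's x.
- spice_jar: Bystander: amber spice jar with black cap, 56 mm diameter, 85 mm tall. Origin: centre of its underside.

How it is judged:
On the way:
1. the shaker stands upright in the tray, let go (x of shaker in the frame of tray between -0.06 and 0.06 m and y of shaker in the frame of tray between -0.06 and 0.06 m and z of shaker in the frame of tray below 0.012 m and angle between shaker's own z axis and vertical below 0.15 rad and contact force between the fingers and shaker below 0.05 N), for 0.2 s.
At the end, for the whole second after the job is handed in: Shaker upright (0.15 rad) on the tray floor; plate flush over both pins: underside within 2.5 mm of the seat, tilt under 0.025 rad, centre within 10 mm across and 25 mm along the groove from the seat centre, long axis within 0.08 rad of the groove; both at rest (x of shaker in the frame of tray between -0.06 and 0.06 m and y of shaker in the frame of tray between -0.06 and 0.06 m and z of shaker in the frame of tray below 0.012 m and angle between shaker's own z axis and vertical below 0.15 rad and z of plate in the frame of griddle_seat between -0.0025 and 0.0025 m and x of plate in the frame of griddle_seat between -0.01 and 0.01 m and y of plate in the frame of griddle_seat between -0.025 and 0.025 m and angle between plate's own z axis and vertical below 0.025 rad and angle between the y axis of plate and the y axis of griddle, either way round below 0.08 rad and linear speed of each of plate, shaker below 0.02 m/s); the robot touches nothing.
It fails at once if the plate drops onto the griddle: it moves faster than 0.7 m/s within 150 mm of the seat's centre (distance between plate and griddle_seat below 0.15 m and linear speed of plate above 0.7 m/s).
It fails at once if another thing on the counter is moved more than 30 mm (distance of any of squeeze_bottle, pepper_mill, ramekin, sauce_bowl, spatula, spice_jar from where it was at the start of the episode above 0.03 m).
It also fails if it takes over 72 s, if anything falls off the work surface, if the arm or the gripper's body presses on something with over 40 N, if the wrist force passes 120 N, or if a joint passes its speed limit or range.

## Working session

There is one attempt and no reset: what is moved stays moved. The work goes in short steps, Python scripts to look and compute and a tool call to move; the robot and the scene stay as the last step left them, time stands still between calls to the robot, and variables do not carry over. Pictures are saved under pics/ and viewed, at most 10 in all, crops included, and the job is handed in when it is done.

Besides the shell and the picture viewer there is one more tool, called after "Request:" as a command line: name --argument value ..., lists and objects as JSON in quotes. send_rows: Moves the arm, as the interface text tells. Shifts and turns lie within -1 to 1; 1 stands for 500 mm of shift or pi rad of turn. Its arguments: {"type":"object","properties":{"increments":{"type":"array","items":{"type":"array"}},"squeeze":{"type":"number"}},"required":["increments"]}

```bash
mkdir -p pics; cat > h.py <<'E'
import numpy as np,cv2
from workcell import r
def ray(name,px):
    i=r.camera_info(name);K=np.array(i["K"]);W=np.array(i["world_to_cam"])
    d=np.linalg.inv(K)@np.array([px[0],px[1],1.]);d=np.array([d[0],-d[1],-d[2]])
    R=W[:3,:3];return -R.T@W[:3,3],R.T@d
def onz(name,px,z):
    o,d=ray(name,px);return o+d*(z-o[2])/d[2]
def tri(a,b):
    (o1,d1),(o2,d2)=ray("top",a),ray("scene",b)
    s=np.linalg.lstsq(np.c_[d1,-d2],o2-o1,rcond=None)[0]
    p,q=o1+s[0]*d1,o2+s[1]*d2
    return (p+q)/2,np.linalg.norm(p-q)
def proj(name,P):
    i=r.camera_info(name);W=np.array(i["world_to_cam"]);c=W[:3,:3]@np.array(P)+W[:3,3]
    u=np.array(i["K"])@np.array([c[0],-c[1],-c[2]]);return u[:2]/u[2]
def save(name,f):
    im=r.camera(name)[:,:,::-1].copy();cv2.imwrite(f,im);return im
E
python3 - <<'E'
from h import *
save("top","pics/top0.png");save("scene","pics/sc0.png")
for n in("top","scene"):
    i=r.camera_info(n);print(n,i.keys(),np.round(i["K"],1).tolist(),np.round(i["world_to_cam"],3).tolist())
s=r.observe();print(s)
E
```

```text
top dict_keys(['K', 'world_to_cam']) [[490.9, 0.0, 313.6], [0.0, 490.9, 208.7], [0.0, 0.0, 1.0]] [[-0.001, -1.0, 0.009, 0.001], [0.99, 0.0, 0.138, -0.572], [-0.138, 0.009, 0.99, -1.218], [0.0, 0.0, 0.0, 1.0]]
scene dict_keys(['K', 'world_to_cam']) [[362.5, 0.0, 324.4], [0.0, 362.5, 202.9], [0.0, 0.0, 1.0]] [[0.707, 0.707, -0.014, -0.392], [-0.41, 0.426, 0.806, 0.195], [0.576, -0.565, 0.591, -1.36], [0.0, 0.0, 0.0, 1.0]]
{'clock': 0.1, 'qpos': array([-1.25358104,  0.43511302,  0.02496565,  1.5740268 , -0.01162677,
        1.13402968, -0.07510693]), 'qd': array([-0.00068483, -0.00139299,  0.00102282, -0.00116047,  0.00131452,
        0.00020771, -0.00019319]), 'effort': array([ 2.42539994e-03, -6.71753168e+01,  1.02792811e+00, -3.16902244e+01,
        1.57836423e-02,  7.07928251e-03, -4.74537273e-05]), 'ee_pos': array([0.25459527, 0.57029588, 0.24462137]), 'eef_rot': array([[-9.13131376e-01,  4.07665121e-01, -4.89362408e-04],
       [ 4.07665402e-01,  9.13130390e-01, -1.34557449e-03],
       [-1.01692099e-04, -1.42818241e-03, -9.99998975e-01]]), 'force': array([-0.49192338,  0.32299042,  0.42085163]), 'moment': array([-0.00164159, -0.01142665,  0.05754673]), 'grasp_force': 0.0, 'gripper_width': 0.08539060515352498}
```

View pics/top0.png

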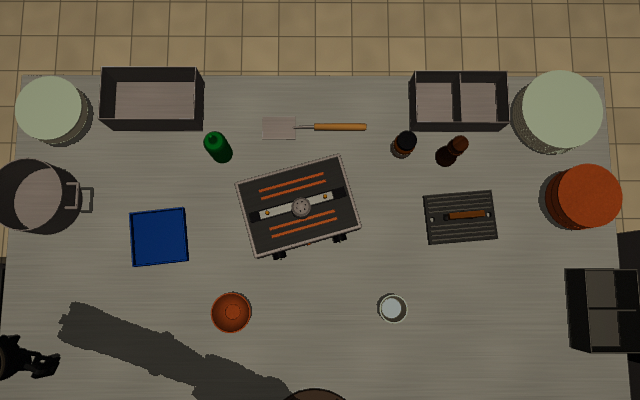

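View pics/sc0.png

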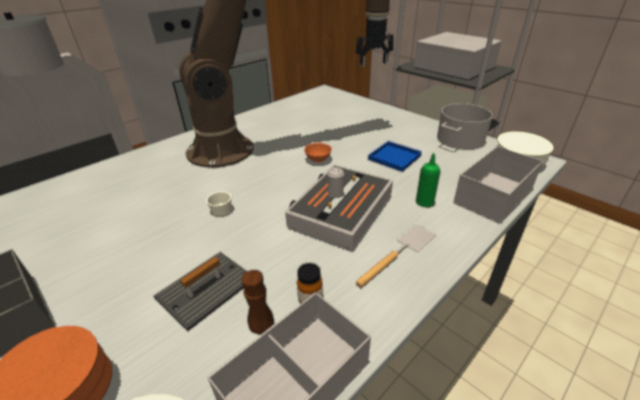

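The top view shows the griddle near (298,206), the shaker on it at (301,207), the tray at (159,237) and the plate at (460,217). The pins look to be near (264,214) and (325,198). I'll zoom in on these.

```bash
python3 - <<'E'
from h import *
t=cv2.imread("pics/top0.png");s=cv2.imread("pics/sc0.png")
a=cv2.resize(t[145:265,225:370],None,fx=2.75,fy=2.75,interpolation=cv2.INTER_CUBIC)
b=cv2.resize(t[180:255,415:505],None,fx=4,fy=4,interpolation=cv2.INTER_CUBIC)
c=cv2.resize(s[160:250,280:400],None,fx=3.3,fy=3.3,interpolation=cv2.INTER_CUBIC)
d=cv2.resize(s[245:330,150:260],None,fx=3,fy=3,interpolation=cv2.INTER_CUBIC)
o=np.zeros((600,800,3),np.uint8)
for im,x,y in((a,0,0),(b,400,0),(c,0,300),(d,400,300)):
    h=min(im.shape[0],300 if y==0 else 300) if 0 else im.shape[0]; w=min(im.shape[1],400)
    im=im[:min(h,600-y),:w]; o[y:y+im.shape[0],x:x+w]=im
o[:330,:399]=a[:330,:399]
o[330:600,:396]=c[:270,:396]
cv2.imwrite("pics/crop0.png",o)
hsv=cv2.cvtColor(t,cv2.COLOR_BGR2HSV)
def quad(m):
    cs,_=cv2.findContours(m,cv2.RETR_EXTERNAL,cv2.CHAIN_APPROX_NONE);k=max(cs,key=cv2.contourArea);return cv2.minAreaRect(k),k
# tray
m=cv2.inRange(hsv,(100,120,40),(130,255,255));R,_=quad(m);print("tray px",R);print([onz("top",p,.022).round(3) for p in cv2.boxPoints(R)])
# dark stuff windows
def win(x0,x1,y0,y1,hi):
    w=np.zeros(t.shape[:2],np.uint8);w[y0:y1,x0:x1]=255
    return cv2.inRange(hsv,(0,0,0),(180,255,hi))&w
R,_=quad(win(418,502,185,250,95));print("plate px",R);P=[onz("top",p,.012) for p in cv2.boxPoints(R)];print(np.round(P,3),np.mean(P,0))
m=cv2.inRange(hsv,(5,100,60),(25,255,255))
w=m.copy();w[:]=0;w[195:235,430:500]=m[195:235,430:500];R,_=quad(w);print("handle",R);P=[onz("top",p,.066) for p in cv2.boxPoints(R)];print(np.round(P,3),np.mean(P,0).round(4))
hs=cv2.cvtColor(s,cv2.COLOR_BGR2HSV);m=cv2.inRange(hs,(5,100,60),(25,255,255));w=m*0;w[250:300,170:230]=m[250:300,170:230];R2,_=quad(w);print("handle scene",R2)
def ends(R):
    b=cv2.boxPoints(R);i=np.argsort([np.linalg.norm(b[k]-b[(k+1)%4]) for k in range(4)])[:2]
    return sorted([tuple((b[k]+b[(k+1)%4])/2) for k in i])
print("ends",ends(R),ends(R2))
print("tri centre",tri(R[0],R2[0]))
e,f=ends(R),ends(R2)
for i in(0,1):
  for j in(0,1):print(i,j,tri(e[i],f[j]))
E
```

```text
tray px ((157.23362731933594, 236.56968688964844), (54.95519256591797, 55.226802825927734), 84.80557250976562)
[array([0.566, 0.483, 0.022]), array([0.579, 0.342, 0.022]), array([0.438, 0.324, 0.022]), array([0.426, 0.463, 0.022])]
plate px ((459.70263671875, 216.83021545410156), (50.20185852050781, 71.68600463867188), 85.03025817871094)
[[ 0.613 -0.284  0.012]
 [ 0.629 -0.474  0.012]
 [ 0.497 -0.479  0.012]
 [ 0.481 -0.292  0.012]] [ 0.55488916 -0.38208207  0.012     ]
handle ((466.6138000488281, 213.86553955078125), (5.647092819213867, 34.962154388427734), 85.2363510131836)
[[ 0.559 -0.339  0.066]
 [ 0.566 -0.427  0.066]
 [ 0.552 -0.427  0.066]
 [ 0.545 -0.339  0.066]] [ 0.5553 -0.383   0.066 ]
handle scene ((199.96151733398438, 271.6922912597656), (9.984603881835938, 44.09866714477539), 56.3099365234375)
ends [(np.float32(449.1931), np.float32(215.31726)), (np.float32(484.0345), np.float32(212.41382))] [(np.float32(181.61536), np.float32(283.92307)), (np.float32(218.30768), np.float32(259.46152))]
tri centre (array([ 0.55656444, -0.38460976,  0.05884342]), np.float64(0.0014567474745355122))
0 0 (array([ 0.54290784, -0.38768819,  0.0179265 ]), np.float64(0.07411038523962868))
0 1 (array([ 0.55345022, -0.33847048,  0.06054693]), np.float64(0.00463125982384437))
1 0 (array([ 0.56015992, -0.42914497,  0.05880251]), np.float64(0.000992655697700262))
1 1 (array([ 0.57246685, -0.38087482,  0.10522933]), np.float64(0.07210308063377782))
```

View pics/crop0.png

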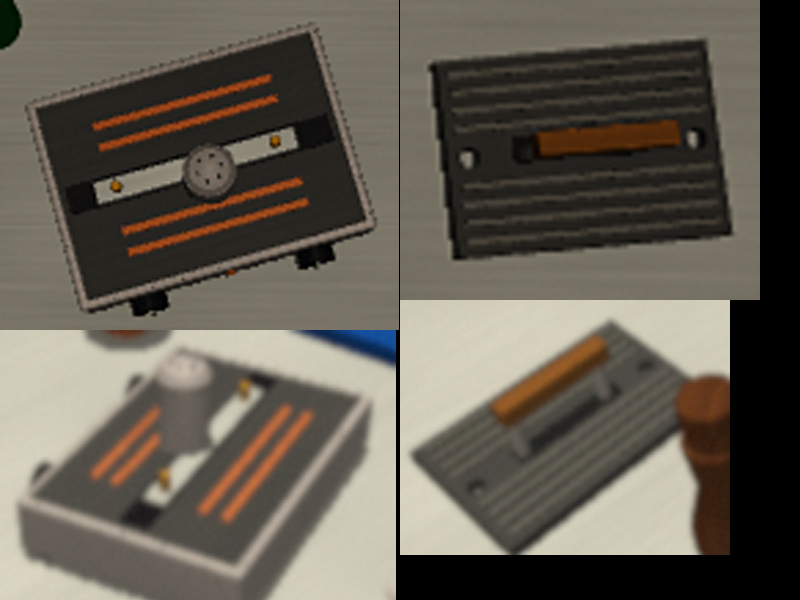

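The crop shows both pins, at top-view pixels of about (267,212) and (325,196). It also shows the plate holes at about (432,219) and (488,214), and the shaker cap at (301,207).

```bash
cat >> h.py <<'E'
def comp(im,x0,x1,y0,y1,lo,hi):
    m=cv2.inRange(cv2.cvtColor(im,cv2.COLOR_BGR2HSV)[y0:y1,x0:x1],lo,hi)
    n,_,st,c=cv2.connectedComponentsWithStats(m)
    return [(st[k,4],c[k]+[x0,y0]) for k in range(1,n)]
def rel(P):
    s=r.observe();return np.array(s["eef_rot"]).T@(np.array(P)-s["ee_pos"])/.5
E
python3 - <<'E'
from h import *
t=cv2.imread("pics/top0.png");s=cv2.imread("pics/sc0.png")
lo,hi=(12,110,90),(30,255,255)
T=[comp(t,260,274,205,220,lo,hi),comp(t,318,332,190,204,lo,hi)]
S=[comp(s,346,362,168,188,lo,hi),comp(s,320,336,195,215,lo,hi)]
print("pinsT",T,"\npinsS",S)
P=[]
for a,b in zip(T,S):
    a=max(a,key=lambda q:q[0])[1];b=max(b,key=lambda q:q[0])[1]
    print(tri(a,b),onz("top",a,.072));P.append(onz("top",a,.072))
# griddle frame: light border outline top z=.06
g=cv2.cvtColor(t,cv2.COLOR_BGR2HSV)
w=np.zeros(t.shape[:2],np.uint8);w[150:262,230:366]=cv2.inRange(g,(0,0,0),(180,255,75))[150:262,230:366]
cs,_=cv2.findContours(w,cv2.RETR_EXTERNAL,cv2.CHAIN_APPROX_NONE);k=max(cs,key=cv2.contourArea)
R=cv2.minAreaRect(k);Q=[onz("top",p,.06) for p in cv2.boxPoints(R)];print("griddle dark",R,np.round(Q,3).tolist(),np.mean(Q,0))
P=np.array(P);d=P[0]-P[1];print("pin dist",np.linalg.norm(d),"mid",P.mean(0),"yaw of +y(toward left)",np.arctan2(-d[0],d[1]))
# orange stripes direction
print("stripe lines",[ (n,c) for n,c in comp(t,240,356,160,250,(3,110,70),(14,255,255)) if n>20])
# shaker
gr=cv2.cvtColor(t,cv2.COLOR_BGR2GRAY);roi=gr[190:225,283:320]
c=cv2.HoughCircles(cv2.resize(roi,None,fx=4,fy=4,interpolation=2),cv2.HOUGH_GRADIENT,1,50,param1=80,param2=15,minRadius=28,maxRadius=52)
print("shaker circ",c);
if c is not None:
  p=c[0][0][:2]/4+[283,190];print(p,onz("top",p,.127),onz("top",p,.14))
# holes
H=[]
for x0,x1,y0,y1 in((427,437,212,226),(483,492,208,221)):
    q=max(comp(t,x0,x1,y0,y1,(0,0,100),(180,90,255)),key=lambda q:q[0]);H.append(onz("top",q[1],.012));print(q,H[-1])
d=H[0]-H[1];print("holes dist",np.linalg.norm(d),np.mean(H,0),np.arctan2(-d[0],d[1]))
st=r.observe();print("tool x yaw",np.arctan2(st["eef_rot"][1,0],st["eef_rot"][0,0]))
E
```

```text
pinsT [[(np.int32(8), array([266.5, 212. ]))], [(np.int32(10), array([324.7, 195.4]))]] 
pinsS [[(np.int32(15), array([353.6       , 176.73333333]))], [(np.int32(15), array([329.2, 204.4]))]]
(array([0.55872682, 0.11841232, 0.0744531 ]), np.float64(6.776850926349644e-05)) [0.55907519 0.11865193 0.072     ]
(array([ 0.60083676, -0.026635  ,  0.07264571]), np.float64(0.00037663406076825174)) [ 0.60107195 -0.02651601  0.072     ]
griddle dark ((297.29302978515625, 204.6179656982422), (72.68451690673828, 105.07862854003906), 74.35774993896484) [[0.633, 0.196, 0.06], [0.707, -0.062, 0.06], [0.527, -0.109, 0.06], [0.456, 0.143, 0.06]] [0.58051644 0.04194946 0.06      ]
pin dist 0.15112068046108418 mid [0.58007357 0.04606796 0.072     ] yaw of +y(toward left) 0.28160948213466863
stripe lines [(np.int32(210), array([290.7       , 181.79047619])), (np.int32(212), array([292.94339623, 189.18396226])), (np.int32(214), array([301.81775701, 219.36448598])), (np.int32(217), array([303.44239631, 227.12442396]))]
shaker circ [[[72.5 65.5 29.7]]]
[301.125 206.375] [0.56535408 0.0315425  0.127     ] [0.56348354 0.03132548 0.14      ]
(np.int32(8), array([431.375, 219.25 ])) [ 0.54801534 -0.30736864  0.012     ]
(np.int32(7), array([487.57142857, 214.28571429])) [ 0.56115185 -0.45553702  0.012     ]
holes dist 0.14874957784540627 [ 0.55458359 -0.38145283  0.012     ] 0.08842816851140735
tool x yaw 2.721696747454735
```

```bash
python3 - <<'E'
from h import *
s=cv2.imread("pics/sc0.png")
print("predict scene cap top/base",proj("scene",(.564,.0315,.14)),proj("scene",(.565,.0315,.06)))
print("tri shaker top", tri((301.1,206.4),(280+185/3.3,160+37/3.3)))
print("shaker (.5645,.0315,.245)",rel((.5645,.0315,.245)))
print("tray centre", np.mean([[.566,.483],[.579,.342],[.438,.324],[.426,.463]],0))
E
```

```text
predict scene cap top/base [334.45452089 169.18935553] [334.64837464 193.86996129]
tri shaker top (array([0.56577218, 0.03298289, 0.13348029]), np.float64(0.004077769792536523))
shaker (.5645,.0315,.245) [-1.00526442e+00 -7.31308161e-01  3.89410421e-04]
tray centre [0.50225 0.403  ]
```

Request:
send_rows --increments '[[[0, 0, 0], [0, 0, 0.279], 1]]'

```text
clock: 0.2
ee_pos: [0.2548, 0.5704, 0.2448]
eef_rot: [[-0.842, 0.54, -0.0], [0.54, 0.842, -0.001], [-0.0, -0.001, -1.0]]
force: [0.5, 0.2, 0.4]
gripper_width: 0.0854
grasp_force: 0.0
```

Request:
send_rows --increments '[[[-0.8, -0.415, 0], [0, 0, 0.231], 1], [[-0.8, -0.415, 0], [0, 0, 0.231], 1], [[-0.8, -0.415, 0], [0, 0, 0.231], 1], [[-0.8, -0.415, 0], [0, 0, 0.231], 1], [[-0.8, -0.415, 0], [0, 0, 0.231], 1], [[-0.8, -0.415, 0], [0, 0, 0.231], 1], [[-0.8, -0.415, 0], [0, 0, 0.231], 1], [[-0.8, -0.415, 0], [0, 0, 0.231], 1], [[-0.8, -0.415, 0], [0, 0, 0.231], 1], [[-0.8, -0.415, 0], [0, 0, 0.231], 1], [[-0.8, -0.415, 0], [0, 0, 0.231], 1]]'

```text
clock: 1.3
ee_pos: [0.4799, 0.1788, 0.2451]
eef_rot: [[-0.268, 0.963, -0.0], [0.963, 0.268, -0.0], [-0.0, -0.0, -1.0]]
force: [-0.5, 1.0, -0.4]
gripper_width: 0.0856
grasp_force: 0.0
```

```bash
python3 - <<'E'
from h import *
o=r.observe();print(rel((.565,.032,.097)),np.arctan2(o["eef_rot"][1,1],o["eef_rot"][0,1]),o["qpos"].round(2),o["eef_rot"].round(3).tolist())
E
```

```text
[-0.32846517  0.0851746   0.29632296] 0.27173433832235383 [-0.77  0.25  0.38  1.87 -0.11  1.04 -0.07] [[-0.268, 0.963, -0.0], [0.963, 0.268, -0.0], [-0.0, -0.0, -1.0]]
```

Request:
send_rows --increments '[[[-0.328, 0.085, 0.1], [0, 0, 0], 1], [[-0.328, 0.085, 0.1], [0, 0, 0], 1], [[-0.328, 0.085, 0.1], [0, 0, 0], 1], [[-0.328, 0.085, 0.1], [0, 0, 0], 1], [[-0.328, 0.085, 0.1], [0, 0, 0], 1], [[-0.328, 0.085, 0.2], [0, 0, 0], 1], [[-0.328, 0.085, 0.26], [0, 0, 0], 1], [[-0.328, 0.085, 0.296], [0, 0, 0], 1], [[-0.328, 0.085, 0.296], [0, 0, 0], 1]]'

```text
clock: 2.2
ee_pos: [0.5627, 0.0366, 0.0948]
eef_rot: [[-0.275, 0.961, -0.005], [0.962, 0.275, 0.0], [0.002, -0.005, -1.0]]
force: [-0.1, -0.4, -0.4]
gripper_width: 0.0858
grasp_force: 0.0
```

Request:
send_rows --increments '[[[0, 0, 0], [0, 0, 0], 0.3], [[0, 0, 0], [0, 0, 0], 0.3], [[0, 0, 0], [0, 0, 0], 0.3], [[0, 0, 0], [0, 0, 0], 0.3], [[0, 0, 0], [0, 0, 0], 0.3], [[0, 0, 0], [0, 0, 0], 0.3]]' --squeeze 30

```text
clock: 2.8
ee_pos: [0.5659, 0.0343, 0.0989]
eef_rot: [[-0.272, 0.962, 0.002], [0.962, 0.272, 0.001], [0.0, 0.003, -1.0]]
force: [-1.9, -0.2, 5.7]
gripper_width: 0.0439
grasp_force: 27.3
```

Request:
send_rows --increments '[[[0, 0, -0.05], [0, 0, 0], 0.3], [[0, 0, -0.12], [0, 0, 0], 0.3], [[0, 0, -0.2], [0, 0, 0], 0.3], [[0, 0, -0.2], [0, 0, 0], 0.3]]' --squeeze 40

```text
clock: 3.2
ee_pos: [0.5682, 0.0338, 0.2031]
eef_rot: [[-0.271, 0.962, 0.009], [0.963, 0.271, 0.002], [-0.001, 0.01, -1.0]]
force: [1.1, 0.0, -1.2]
gripper_width: 0.0436
grasp_force: 38.6
```

```bash
python3 - <<'E'
from h import *
o=r.observe();print(rel((.5025,.403,.05)),o["ee_pos"],o["force"],o["grasp_force"],o["gripper_width"])
E
```

```text
[0.74652897 0.07093922 0.30635289] [0.56818021 0.0338219  0.20310497] [ 1.07759126  0.01548135 -1.2401319 ] 38.58978910021165 0.04364917639649618
```

Request:
send_rows --increments '[[[0.1, 0.01, 0], [0, 0, 0], 0.3], [[0.2, 0.02, 0], [0, 0, 0], 0.3], [[0.29, 0.03, 0], [0, 0, 0], 0.3], [[0.38, 0.04, 0], [0, 0, 0], 0.3], [[0.47, 0.05, 0], [0, 0, 0], 0.3], [[0.56, 0.06, 0], [0, 0, 0], 0.3], [[0.64, 0.065, 0.05], [0, 0, 0], 0.3], [[0.7, 0.07, 0.12], [0, 0, 0], 0.3], [[0.74, 0.07, 0.2], [0, 0, 0], 0.3], [[0.746, 0.071, 0.26], [0, 0, 0], 0.3], [[0.746, 0.071, 0.29], [0, 0, 0], 0.3], [[0.746, 0.071, 0.29], [0, 0, 0], 0.3]]'

```text
clock: 4.4
ee_pos: [0.497, 0.401, 0.0505]
eef_rot: [[-0.271, 0.963, -0.002], [0.963, 0.271, -0.003], [-0.002, -0.003, -1.0]]
force: [0.9, -0.1, -0.5]
gripper_width: 0.0438
grasp_force: 39.0
```

```bash
python3 - <<'E'
from h import *
o=r.observe();print(rel((.5025,.403,.042)),o["ee_pos"],o["force"],o["eef_rot"].round(3))
t=save("top","pics/top1.png");s=save("scene","pics/sc1.png")
c=proj("top",(.5,.4,.05)).astype(int);d=proj("scene",(.5,.4,.05)).astype(int);print(c,d)
f=lambda im,c:cv2.resize(im[max(0,c[1]-60):c[1]+60,c[0]-60:c[0]+60],(400,400),interpolation=2)
cv2.imwrite("pics/crop1.png",np.hstack([f(t,c),f(s,d)]))
E
```

```text
[0.00084457 0.01160514 0.01693054] [0.49704968 0.40104448 0.05048404] [ 0.92072376 -0.11519766 -0.46479732] [[-0.271  0.963 -0.002]
 [ 0.963  0.271 -0.003]
 [-0.002 -0.003 -1.   ]]
[154 236] [393 145]
```

View pics/crop1.png

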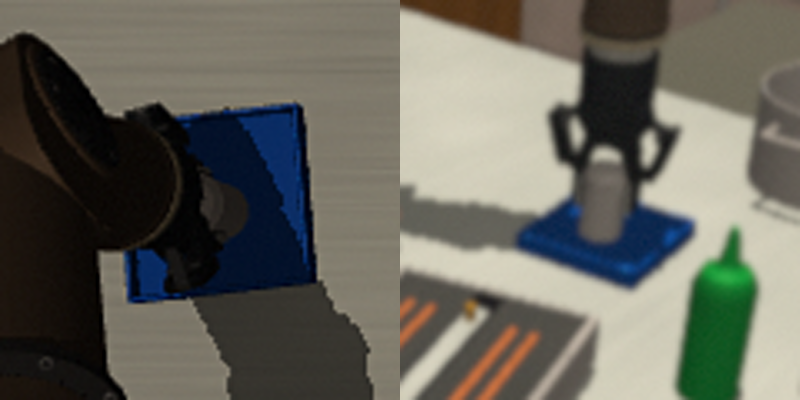

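The shaker is gripped upright over the tray centre. Next I lower it and feel for the tray floor.

Request:
send_rows --increments '[[[0, 0.008, 0.006], [0, 0, 0], 0.3], [[0, 0.008, 0.01], [0, 0, 0], 0.3], [[0, 0.008, 0.014], [0, 0, 0], 0.3], [[0, 0.008, 0.016], [0, 0, 0], 0.3], [[0, 0.008, 0.016], [0, 0, 0], 0.3]]'

```text
clock: 5.0
ee_pos: [0.5016, 0.4036, 0.0443]
eef_rot: [[-0.272, 0.962, -0.0], [0.962, 0.272, -0.0], [0.0, -0.0, -1.0]]
force: [-0.9, 0.3, -1.2]
gripper_width: 0.0439
grasp_force: 39.0
```

Request:
send_rows --increments '[[[0, 0, 0.002], [0, 0, 0], 0.3], [[0, 0, 0.004], [0, 0, 0], 0.3], [[0, 0, 0.004], [0, 0, 0], 0.3]]'

```text
clock: 5.3
ee_pos: [0.5017, 0.4039, 0.043]
eef_rot: [[-0.272, 0.962, 0.0], [0.962, 0.272, 0.001], [0.001, 0.0, -1.0]]
force: [-2.9, -1.2, 5.7]
gripper_width: 0.0435
grasp_force: 37.9
```

Contact with the floor shows up as a 7 N change, so I release and go straight up.

Request:
send_rows --increments '[[[0, 0, 0], [0, 0, 0], 0.7], [[0, 0, 0], [0, 0, 0], 1], [[0, 0, 0], [0, 0, 0], 1], [[0, 0, 0], [0, 0, 0], 1], [[0, 0, 0], [0, 0, 0], 1], [[0, 0, -0.05], [0, 0, 0], 1], [[0, 0, -0.15], [0, 0, 0], 1], [[0, 0, -0.25], [0, 0, 0], 1], [[0, 0, -0.35], [0, 0, 0], 1], [[0, 0, -0.4], [0, 0, 0], 1], [[0, 0, -0.4], [0, 0, 0], 1]]'

```text
clock: 6.4
ee_pos: [0.5036, 0.4048, 0.2472]
eef_rot: [[-0.272, 0.962, 0.006], [0.962, 0.272, 0.006], [0.004, 0.007, -1.0]]
force: [-0.1, 0.1, 1.0]
gripper_width: 0.0853
grasp_force: 0.0
```

```bash
python3 - <<'E'
from h import *
o=r.observe();print(rel((.5555,-.383,.24)),o["ee_pos"],o["qpos"].round(2),rel((.5,0,.24)))
E
```

```text
[-1.54455156 -0.3281328   0.00627698] [0.50363242 0.40477898 0.24717936] [-1.01  0.48  0.38  1.54 -0.19  1.15 -0.32] [-0.77720276 -0.22693996  0.00985786]
```

Request:
send_rows --increments '[[[-0.77, -0.164, 0], [0, 0, 0.06], 1], [[-0.77, -0.164, 0], [0, 0, 0.06], 1], [[-0.77, -0.164, 0], [0, 0, 0.06], 1], [[-0.77, -0.164, 0], [0, 0, 0.06], 1], [[-0.77, -0.164, 0], [0, 0, 0.06], 1], [[-0.77, -0.164, 0], [0, 0, 0.06], 1], [[-0.77, -0.164, 0], [0, 0, 0.06], 1], [[-0.77, -0.164, 0], [0, 0, 0.06], 1], [[-0.77, -0.164, 0], [0, 0, 0.06], 1], [[-0.77, -0.164, 0], [0, 0, 0.06], 1]]'

```text
clock: 7.4
ee_pos: [0.5269, 0.0098, 0.2416]
eef_rot: [[-0.084, 0.996, -0.001], [0.996, 0.084, -0.0], [0.0, -0.001, -1.0]]
force: [-0.9, 1.3, 0.1]
gripper_width: 0.0851
grasp_force: 0.0
```

```bash
python3 - <<'E'
from h import *
o=r.observe();print(rel((.5555,-.383,.16)),o["ee_pos"],o["qpos"].round(2),np.arctan2(o["eef_rot"][1,1],o["eef_rot"][0,1]))
E
```

```text
[-0.78761606 -0.00869811  0.16326692] [0.52693283 0.00979275 0.24164236] [-0.54  0.3   0.54  1.85 -0.17  1.05  0.15] 0.08386598224868112
```

Request:
send_rows --increments '[[[-0.787, -0.009, 0], [0, 0, 0], 1], [[-0.787, -0.009, 0], [0, 0, 0], 1], [[-0.787, -0.009, 0], [0, 0, 0], 1], [[-0.787, -0.009, 0], [0, 0, 0], 1], [[-0.787, -0.009, 0], [0, 0, 0], 1], [[-0.787, -0.009, 0.02], [0, 0, 0], 1], [[-0.787, -0.009, 0.06], [0, 0, 0], 1], [[-0.787, -0.009, 0.1], [0, 0, 0], 1], [[-0.787, -0.009, 0.14], [0, 0, 0], 1], [[-0.787, -0.009, 0.16], [0, 0, 0], 1], [[-0.787, -0.009, 0.16], [0, 0, 0], 1]]'

```text
clock: 8.5
ee_pos: [0.5574, -0.3785, 0.16]
eef_rot: [[-0.089, 0.996, -0.003], [0.996, 0.089, 0.003], [0.004, -0.003, -1.0]]
force: [0.1, 0.7, -0.2]
gripper_width: 0.0855
grasp_force: 0.0
```

```bash
python3 - <<'E'
from h import *
o=r.observe();print(rel((.5555,-.383,.0525)),o["ee_pos"],o["qpos"].round(2),np.arctan2(o["eef_rot"][1,1],o["eef_rot"][0,1]))
E
```

```text
[-0.00936803 -0.00395109  0.21501637] [ 0.5573698  -0.37851444  0.16001854] [ 0.18  0.63  0.55  1.57 -0.37  1.05  0.92] 0.08922160184523155
```

Request:
send_rows --increments '[[[-0.004, -0.002, 0.08], [0, 0, 0], 1], [[-0.004, -0.002, 0.15], [0, 0, 0], 1], [[-0.004, -0.002, 0.19], [0, 0, 0], 1], [[-0.004, -0.002, 0.214], [0, 0, 0], 1], [[-0.004, -0.002, 0.214], [0, 0, 0], 1], [[-0.004, -0.002, 0.214], [0, 0, 0], 1]]'

```text
clock: 9.1
ee_pos: [0.5574, -0.3834, 0.0568]
eef_rot: [[-0.088, 0.996, 0.002], [0.996, 0.088, -0.001], [-0.001, 0.002, -1.0]]
force: [0.2, 0.4, -0.1]
gripper_width: 0.0853
grasp_force: 0.0
```

Request:
send_rows --increments '[[[0, 0, 0], [0, 0, 0], 0], [[0, 0, 0], [0, 0, 0], 0], [[0, 0, 0], [0, 0, 0], 0], [[0, 0, 0], [0, 0, 0], 0], [[0, 0, 0], [0, 0, 0], 0], [[0, 0, 0], [0, 0, 0], 0], [[0, 0, 0], [0, 0, 0], 0], [[0, 0, 0], [0, 0, 0], 0]]' --squeeze 90

```text
clock: 9.9
ee_pos: [0.5562, -0.3838, 0.0557]
eef_rot: [[-0.087, 0.996, 0.0], [0.996, 0.087, -0.0], [-0.0, 0.0, -1.0]]
force: [-1.7, 1.0, 4.9]
gripper_width: 0.0144
grasp_force: 89.4
```

Request:
send_rows --increments '[[[0, 0, -0.01], [0, 0, 0], 0], [[0, 0, -0.03], [0, 0, 0], 0], [[0, 0, -0.08], [0, 0, 0], 0], [[0, 0, -0.15], [0, 0, 0], 0], [[0, 0, -0.23], [0, 0, 0], 0], [[0, 0, -0.3], [0, 0, 0], 0], [[0, 0, -0.3], [0, 0, 0], 0], [[0, 0, -0.3], [0, 0, 0], 0]]'

```text
clock: 10.7
ee_pos: [0.5561, -0.3835, 0.2056]
eef_rot: [[-0.087, 0.996, 0.001], [0.996, 0.087, 0.0], [-0.0, 0.001, -1.0]]
force: [0.3, 0.0, -7.3]
gripper_width: 0.0141
grasp_force: 88.4
```

```bash
python3 - <<'E'
from h import *
o=r.observe();print(rel((.580,.046,.19)),o["ee_pos"],o["force"],o["moment"],o["gripper_width"],o["eef_rot"].round(4).tolist(),np.arctan2(o["eef_rot"][1,1],o["eef_rot"][0,1]))
t=save("top","pics/top2.png");s=save("scene","pics/sc2.png")
def c(im,n,P):
    x,y=np.clip(proj(n,P).astype(int),70,[570,330]);return cv2.resize(im[y-70:y+70,x-70:x+70],(400,400),interpolation=2)
P=(.556,-.383,.15)
cv2.imwrite("pics/crop2.png",np.hstack([c(t,"top",P),c(s,"scene",P)]))
E
```

```text
[0.85160842 0.12200282 0.03130789] [ 0.55610776 -0.38348862  0.20562465] [ 3.14748923e-01  3.13479085e-03 -7.28972560e+00] [ 0.06512866  0.01706984 -0.02951353] 0.014078839012818551 [[-0.0866, 0.9962, 0.0007], [0.9962, 0.0866, 0.0], [-0.0, 0.0007, -1.0]] 0.08674631838772888
```

View pics/crop2.png

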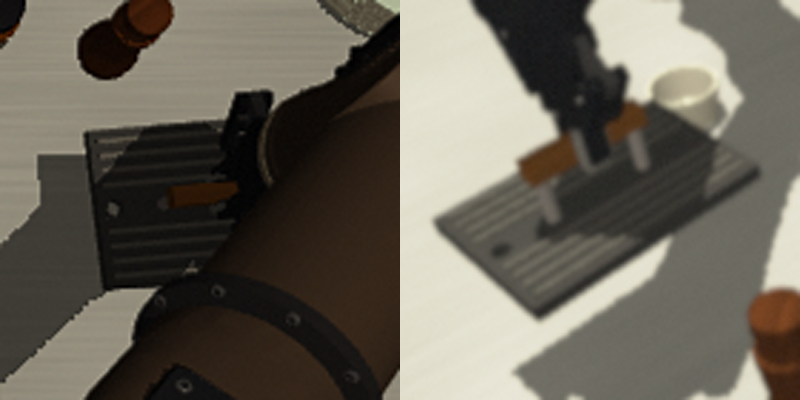

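The plate hangs level at 7.3 N, with the hole visible at crop pixel (112,209). I carry it over to the griddle.

Request:
send_rows --increments '[[[0.03, 0.005, 0], [0, 0, -0.005], 0], [[0.09, 0.015, 0], [0, 0, -0.01], 0], [[0.17, 0.025, 0], [0, 0, -0.015], 0], [[0.25, 0.035, 0], [0, 0, -0.02], 0], [[0.33, 0.05, 0], [0, 0, -0.03], 0], [[0.41, 0.06, 0], [0, 0, -0.035], 0], [[0.49, 0.07, 0], [0, 0, -0.04], 0], [[0.57, 0.08, 0], [0, 0, -0.05], 0], [[0.65, 0.09, 0], [0, 0, -0.055], 0], [[0.73, 0.105, 0], [0, 0, -0.06], 0], [[0.8, 0.115, 0], [0, 0, -0.06], 0], [[0.852, 0.122, 0], [0, 0, -0.06], 0]]'

```text
clock: 12.0
ee_pos: [0.5787, 0.0502, 0.2039]
eef_rot: [[-0.276, 0.961, -0.003], [0.961, 0.276, 0.001], [0.002, -0.002, -1.0]]
force: [0.2, -0.1, -6.3]
gripper_width: 0.0145
grasp_force: 88.5
```

Request:
send_rows --increments '[[[0, 0, 0.02], [0, 0, 0], 0], [[0, 0, 0.04], [0, 0, 0], 0], [[0, 0, 0.06], [0, 0, 0], 0], [[0, 0, 0.06], [0, 0, 0], 0], [[0, 0, 0.06], [0, 0, 0], 0]]'

```text
clock: 12.5
ee_pos: [0.5798, 0.045, 0.1749]
eef_rot: [[-0.27, 0.963, -0.001], [0.963, 0.27, -0.001], [-0.0, -0.001, -1.0]]
force: [0.5, -0.7, -5.8]
gripper_width: 0.0143
grasp_force: 88.4
```

```bash
python3 - <<'E'
from h import *
o=r.observe();print(rel((.580,.046,.14)),o["ee_pos"],o["force"],o["moment"],np.arctan2(o["eef_rot"][1,1],o["eef_rot"][0,1]),o["eef_rot"].round(4).tolist())
t=save("top","pics/top3.png");s=save("scene","pics/sc3.png")
def c(im,n,P):
    x,y=np.clip(proj(n,P).astype(int),70,[570,330]);print(n,x-70,y-70);return cv2.resize(im[y-70:y+70,x-70:x+70],(400,400),interpolation=2)
P=o["ee_pos"]-[0,0,.05]
cv2.imwrite("pics/crop3.png",np.hstack([c(t,"top",P),c(s,"scene",P)]))
E
```

```text
[0.00189559 0.00104997 0.06986345] [0.57978248 0.0449634  0.17493247] [ 0.51308426 -0.67236131 -5.78636788] [-0.00124654 -0.02742437  0.03057651] 0.2736052632457767 [[-0.2702, 0.9628, -0.0009], [0.9628, 0.2702, -0.0005], [-0.0002, -0.001, -1.0]]
top 225 130
scene 272 104
```

View pics/crop3.png

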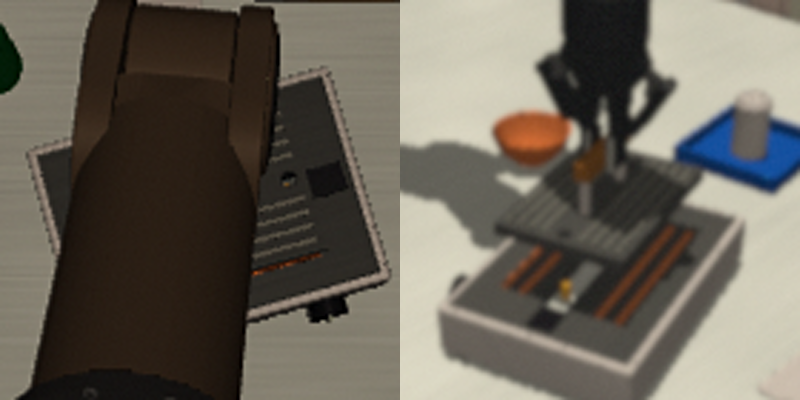

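The shaker is upright in the tray. One plate hole is visible at about top (326,192.7) and scene (330.5,185.6), so I can compare it with its pin.

```bash
python3 - <<'E'
from h import *
t=cv2.imread("pics/top3.png");s=cv2.imread("pics/sc3.png")
np.set_printoptions(linewidth=200)
print(cv2.cvtColor(t,6)[186:199,319:334]);print(cv2.cvtColor(s,6)[180:192,323:340])
a=(326.15,192.65);b=(330.5,185.6)
print(tri(a,b),onz("top",a,.131),onz("scene",b,.131))
S=r.observe();R=S["eef_rot"];e=S["ee_pos"];print("nominal hole",e-R[:,0]*.075)
E
```

```text
[[52 49 61 41 42 37 39 39 40 41 41 41 40 41 41]
 [40 41 41 38 40 40 41 41 42 42 40 40 39 39 40]
 [41 41 41 40 41 42 41 42 40 39 41 39 40 41 41]
 [42 41 42 42 40 40 36 38 37 40 39 40 42 22 21]
 [41 41 42 40 38 24 14 15 18 34 40 39 40 18 16]
 [40 38 40 40 29 12  8  2  4 15 38 41 41 28 17]
 [40 39 39 42 19  2 24 24 53 37 36 39 41 30 18]
 [39 39 39 41 31 52 55 56 60 32 39 40 41 41 19]
 [40 39 40 40 35 74 78 53 44 31 40 41 40 41 24]
 [40 40 39 40 39 44 43 34 39 39 40 40 40 42 30]
 [40 40 39 39 39 40 40 39 41 41 40 41 40 40 35]
 [39 40 40 40 40 40 42 40 41 40 39 38 38 41 42]
 [40 40 40 41 40 39 39 39 37 38 47 57 58 43 42]]
[[84 92 94 90 85 78 75 76 76 77 77 76 76 71 70 62 57]
 [91 95 90 84 79 76 77 77 77 77 78 77 77 76 75 75 75]
 [93 92 86 79 78 78 76 76 76 78 78 77 77 78 81 83 88]
 [92 85 78 78 75 72 72 74 75 77 79 78 78 80 85 89 93]
 [85 82 78 74 69 65 63 65 68 75 78 78 81 85 92 93 89]
 [78 78 76 71 64 56 53 55 62 72 79 82 86 91 93 89 84]
 [75 74 76 72 63 56 54 55 64 73 78 86 90 96 91 86 84]
 [64 68 70 69 66 63 65 66 70 77 82 88 92 90 85 84 87]
 [50 53 58 62 61 64 68 70 74 76 78 81 85 82 81 82 90]
 [42 45 44 50 53 53 61 66 68 71 73 76 76 76 77 81 84]
 [41 42 41 41 44 44 47 52 57 61 64 66 71 71 73 75 77]
 [42 38 42 44 45 41 42 45 46 46 51 54 58 61 66 68 71]]
(array([ 0.60018008, -0.02568727,  0.13084446]), np.float64(0.006636980694268082)) [ 0.59788066 -0.02811889  0.131     ] [ 0.60225115 -0.02308628  0.131     ]
nominal hole [ 0.60067377 -0.02688075  0.17566824]
```

Request:
send_rows --increments '[[[0.001, 0.002, 0.03], [0, 0, 0], 0], [[0.001, 0.002, 0.06], [0, 0, 0], 0], [[0.001, 0.002, 0.075], [0, 0, 0], 0], [[0.001, 0.002, 0.075], [0, 0, 0], 0], [[0.001, 0.002, 0.075], [0, 0, 0], 0], [[0.001, 0.002, 0.075], [0, 0, 0], 0]]'

```text
clock: 13.2
ee_pos: [0.5815, 0.0467, 0.1387]
eef_rot: [[-0.272, 0.962, 0.001], [0.962, 0.272, 0.0], [-0.0, 0.001, -1.0]]
force: [-0.2, 0.0, -6.6]
gripper_width: 0.0141
grasp_force: 88.4
```

```bash
python3 - <<'E'
from h import *
o=r.observe();print(rel((.581,.046,.134)),o["ee_pos"],o["force"],o["moment"],np.arctan2(o["eef_rot"][1,1],o["eef_rot"][0,1]))
s=save("scene","pics/sc4.png");t=save("top","pics/top4.png")
cv2.imwrite("pics/crop4.png",np.hstack([cv2.resize(s[140:230,290:390],(440,400),interpolation=2),cv2.resize(t[170:220,300:345],(360,400),interpolation=2)]))
E
```

```text
[-0.00105235 -0.00140205  0.00933101] [0.58152507 0.04669558 0.13866644] [-0.22393404  0.01897265 -6.63130168] [ 0.00555667 -0.01364435 -0.00722473] 0.2750171426070559
```

View pics/crop4.png

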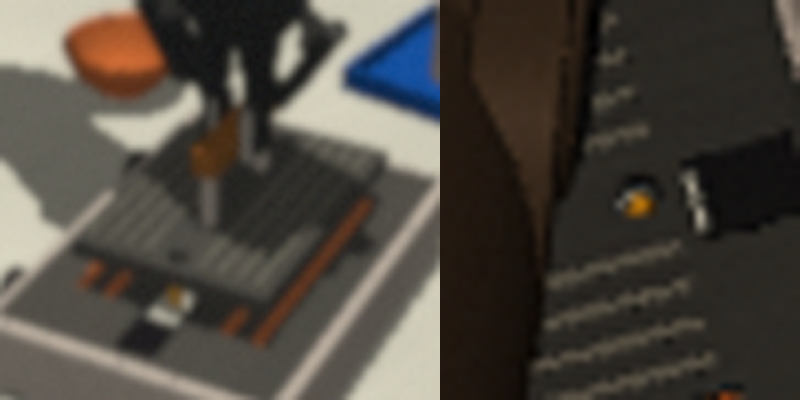

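The brass pin is visible through the near hole, at top pixel (324.7,195.6).

```bash
python3 - <<'E'
from h import *
t=cv2.imread("pics/top4.png");np.set_printoptions(linewidth=200)
print(cv2.cvtColor(t,6)[189:201,318:332]);print(t[189:201,318:332,2].astype(int)-t[189:201,318:332,0])
for h in((324.4,194.75),(324.5,194.5),(324.8,195)):print("hole",onz("top",h,.095))
for p in((324.75,195.6),(324.7,195.4)):print("pin",onz("top",p,.076))
E
```

```text
[[ 42  40  42  39  41  41  41  40  40  42  40  40  40  37]
 [ 40  41  40  42  43  42  41  40  39  40  39  40  20  16]
 [ 42  42  42  40  40  36  35  33  38  39  39  40  52  71]
 [ 41  40  42  40  34  21   9  15  16  34  40  38  84 110]
 [ 39  39  39  39  31  36  49  55  30  27  40  39  43 147]
 [ 39  40  39  37  37 103 108  76  49  24  38  39  35 101]
 [ 39  39  40  39  87  69 113 115  49  38  42  39  36  91]
 [ 40  40  39  37  47  67  94  79  41  40  41  40  39  45]
 [ 40  40  39  38  39  43  46  43  40  40  41  41  39  35]
 [ 40  39  40  40  41  40  39  39  41  41  40  39  39  36]
 [ 40  41  41  41  40  39  39  39  39  38  39  38  41  39]
 [ 38  39  40  38  38  38  38  37  45  55  56  74  44  40]]
[[  8   8   7   8   7   8   9   8   7   6   8   8   7   6]
 [  6   8   9   8   8   7   8   7   8   7   8   9   2   1]
 [  8   8   7   7   7   7   7   7   8   9   8   9   9  10]
 [  8   7   8   8   6   3   1   3   2   8   8   7  13  17]
 [  9   7   8   8   5   2   2   3   2   4   8   7   7  22]
 [  8   8   6   7   4  18  86  75  17   3   7   8   6  16]
 [  8   9   8   6  10  39 147 158  66   8   6   7   7  15]
 [  7   9   8   7   6  65 123  94  41   8   7   8   8   7]
 [  8   7   9   7   6  16  24  15   9   7   7   8   7   7]
 [  8   9   7   8   7   6   5   6   6   8   8   8   8   8]
 [  7   8   7   9   8   8   7   7   9   7   7   7   7   8]
 [  7   9   8   9   7   7   7   6  11  11  12  17   9   8]]
hole [ 0.59885429 -0.0250507   0.095     ]
hole [ 0.59947743 -0.02529901  0.095     ]
hole [ 0.59823204 -0.02603175  0.095     ]
pin [ 0.59989872 -0.02651122  0.076     ]
pin [ 0.60040473 -0.02638835  0.076     ]
```

Alignment is within about 1 mm. Next I lower it in small steps and watch the force.

Request:
send_rows --increments '[[[-0.002, -0.001, 0.004], [0, 0, 0], 0], [[-0.002, -0.001, 0.008], [0, 0, 0], 0], [[-0.002, -0.001, 0.012], [0, 0, 0], 0], [[-0.002, -0.001, 0.016], [0, 0, 0], 0], [[-0.002, -0.001, 0.02], [0, 0, 0], 0], [[-0.002, -0.001, 0.02], [0, 0, 0], 0]]'

```text
clock: 13.9
ee_pos: [0.5805, 0.0457, 0.1274]
eef_rot: [[-0.272, 0.962, -0.001], [0.962, 0.272, -0.0], [0.0, -0.001, -1.0]]
force: [0.2, -0.2, -7.0]
gripper_width: 0.0143
grasp_force: 88.5
```

```bash
python3 - <<'E'
from h import *
o=r.observe();print(o["ee_pos"],o["force"],o["moment"],np.arctan2(o["eef_rot"][1,1],o["eef_rot"][0,1]),o["eef_rot"].round(4)[:,2])
E
```

```text
[0.580471   0.04570436 0.12744312] [ 0.15950439 -0.15409086 -7.01793854] [ 0.03577522 -0.03713725  0.01677246] 0.27523966743250255 [-6.e-04 -1.e-04 -1.e+00]
```

No contact yet, though the underside should now be below the pin tips, so the pins are probably in the holes. I continue down.

Request:
send_rows --increments '[[[0, 0, 0.004], [0, 0, 0], 0], [[0, 0, 0.008], [0, 0, 0], 0], [[0, 0, 0.012], [0, 0, 0], 0], [[0, 0, 0.012], [0, 0, 0], 0]]'

```text
clock: 14.3
ee_pos: [0.5805, 0.0457, 0.1215]
eef_rot: [[-0.272, 0.962, -0.001], [0.962, 0.272, -0.0], [0.0, -0.001, -1.0]]
force: [0.5, 0.8, -7.0]
gripper_width: 0.0143
grasp_force: 88.5
```

Request:
send_rows --increments '[[[0, 0, 0.004], [0, 0, 0], 0], [[0, 0, 0.008], [0, 0, 0], 0], [[0, 0, 0.009], [0, 0, 0], 0], [[0, 0, 0.01], [0, 0, 0], 0], [[0, 0, 0.01], [0, 0, 0], 0]]'

```text
clock: 14.8
ee_pos: [0.5807, 0.0457, 0.1168]
eef_rot: [[-0.272, 0.962, -0.0], [0.962, 0.272, -0.0], [0.0, -0.0, -1.0]]
force: [0.2, 1.3, -6.0]
gripper_width: 0.0142
grasp_force: 88.6
```

Request:
send_rows --increments '[[[0, 0, 0.002], [0, 0, 0], 0], [[0, 0, 0.004], [0, 0, 0], 0], [[0, 0, 0.004], [0, 0, 0], 0]]'

```text
clock: 15.1
ee_pos: [0.5808, 0.0457, 0.1157]
eef_rot: [[-0.272, 0.962, 0.001], [0.962, 0.272, 0.001], [0.0, 0.001, -1.0]]
force: [-3.7, 0.6, 4.4]
gripper_width: 0.0144
grasp_force: 90.1
```

It has seated at the expected height, with an 11 N change in force. I look once while opening, then retreat.

Request:
send_rows --increments '[[[0, 0, 0], [0, 0, 0], 0.3], [[0, 0, 0], [0, 0, 0], 0.7], [[0, 0, 0], [0, 0, 0], 1], [[0, 0, 0], [0, 0, 0], 1], [[0, 0, 0], [0, 0, 0], 1], [[0, 0, 0], [0, 0, 0], 1], [[0, 0, -0.04], [0, 0, 0], 1], [[0, 0, -0.1], [0, 0, 0], 1], [[0, 0, -0.18], [0, 0, 0], 1], [[0, 0, -0.26], [0, 0, 0], 1], [[0, 0, -0.32], [0, 0, 0], 1], [[0, 0, -0.32], [0, 0, 0], 1]]'

```text
clock: 16.3
ee_pos: [0.5829, 0.0454, 0.2793]
eef_rot: [[-0.271, 0.962, 0.007], [0.962, 0.271, 0.002], [-0.001, 0.008, -1.0]]
force: [0.3, 0.2, 0.6]
gripper_width: 0.0855
grasp_force: 0.0
```

Request:
send_rows --increments '[[[-0.1, 0, 0], [0, 0, 0], 1], [[-0.2, 0, 0], [0, 0, 0], 1], [[-0.3, 0, 0], [0, 0, 0], 1], [[-0.4, 0, 0], [0, 0, 0], 1], [[-0.5, 0, 0], [0, 0, 0], 1], [[-0.6, 0, 0], [0, 0, 0], 1], [[-0.6, 0, 0], [0, 0, 0], 1]]'

```text
clock: 17.0
ee_pos: [0.6603, -0.2525, 0.2733]
eef_rot: [[-0.262, 0.965, -0.002], [0.965, 0.262, -0.005], [-0.004, -0.004, -1.0]]
force: [-1.2, -1.4, 0.8]
gripper_width: 0.0856
grasp_force: 0.0
```

```bash
python3 - <<'E'
from h import *
s=save("scene","pics/sc5.png");t=save("top","pics/top5.png")
cv2.imwrite("pics/crop5.png",np.hstack([cv2.resize(s[125:245,285:425],(440,400),interpolation=2),cv2.resize(t[140:270,240:360],(360,400),interpolation=2)]))
E
```

```text
(no output)
```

View pics/crop5.png

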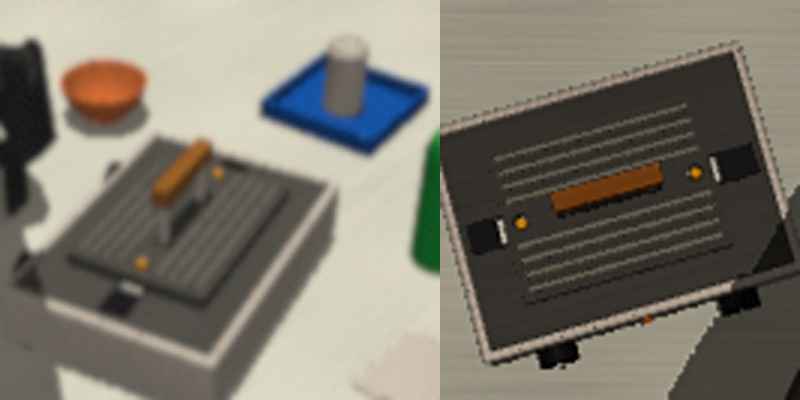

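The plate lies flush, with both pins showing through its holes at crop pixels (521,223) and (696,173). The shaker stands upright in the tray and the gripper is clear.

```bash
python3 -c "
from workcell import r
print(r.sign_off())"
```

```text
the job is handed in; nothing more can be done
None
```

The shaker stands upright in the blue tray and the plate lies flush over both pins, released with the gripper clear; I handed the job in at about 17 s, and the sign-off returned no verdict.

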